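Lock a pipe offcut in the index-cam clamp

TASK

Stand the grey PVC pipe offcut upright in the clamp, between its V-block and the rubber jaw pad, and let go of it. Then crank the clamp's handle anticlockwise (seen from above) past the stiff spot until the sprung index pin drops fully into the cam's notch, and snug the cam up against the dropped pin with a firm push of about 15 N at the handle, never over 25 N, then let go. Leave the bolt tray, scraper and drawer cube where they are.

Things in the scene. Friction and masses are not known exactly. Their poses are not given: they have to be found in the camera images.
- clamp: Bench clamp fixed to the shelf: steel base plate 125 x 190 x 12 mm, x -45 to 80 and y -49 to 141 mm. Origin: on the shelf surface, straight under the vertical cam axis. z up; +y points from the cam axis to the jaw pad, the pipe's place and the V-block; +x points from the cam axis to the index pin. Above 46 mm over the shelf there is only the crank.
- vblock (a point): Top edge (46 mm above the shelf) of the fixed aluminium V-block at clamp y 119.5 mm, just behind the pipe's place. The block is 74 mm wide in x; its V opens towards the cam axis. Facing it is the jaw, 50 mm wide in x, top 43 mm above the shelf.
- seat (a point): Point on top of the base plate (12 mm above the shelf, clamp x 0, y 89.5 mm): centre of the pipe's foot when pressed home in the V. At the start the pad stands open and the upright pipe has 7 to 10 mm free travel from the V towards the pad; the middle of that space is 4 mm nearer to the cam axis than this point. The closing jaw slides the standing pipe into the V by itself.
- pipe_mid (a point): Centre (half-way up) of the grey PVC pipe offcut: a tube, outer diameter 42 mm, wall 3.6 mm, 100 mm long, 60 to 90 g, standing loose and upright on the shelf. Only its upper half stays clear of the jaws: hold it there (about 33 mm above this point), fingers closing along clamp x when setting it down.
- grip (a point): Middle height of the crank's upright round grip (16 mm diameter, 54 to 98 mm above the shelf; this point 76 mm), 65 mm from the cam axis. A flat lever under it (top at 54 mm, 16 mm wide) runs to the axis. Starts 154 to 176 degrees anticlockwise from clamp +x and goes round the axis in a level circle; the grip does not spin on the lever.
- cam_axis (a point): Point on the vertical cam axis, 26 mm above the shelf, in the middle of the cam ring (radius 29 to 40 mm) under the lever. The ring turns with the crank, anticlockwise; its one notch, 13 mm wide with a wall behind it that sticks out, reaches the pin after 1.4 to 2.4 rad of turning from the start. How far exactly differs each time, is not measured and must be felt.
- pin_tip (a point): Centre of the round tip (10 mm) of the sprung index pin, a level steel pin that slides along clamp x, 26 mm above the shelf. Its distance from the cam axis tells its state: 33 to 34 mm while it rides on the low part of the cam, about 37 mm on the crest, 28 mm when fully dropped into the notch. The dropped pin also stops the cam from turning back.
- pin: The index pin, origin at the centre of its tip; its spring presses it on the cam. Turning takes 4 to 7 N at the grip, up to about 12 N on the crest just ahead of the notch; then the pin falls in and the force drops to nearly none, returns to 5 to 8 N for about 0.2 rad, and climbs steeply as the notch's wall meets the pin. 15 N at the grip puts 20 to 30 N on the pin, 25 N up to 58 N.
- pad: Sprung rubber pad of the jaw, 46 mm wide, 28 mm high, 15 to 43 mm above the shelf; yields 3 N per mm. Its origin is a point near the clamp's origin, not on the pad; it moves with the jaw along clamp +y, 6.5 mm per rad, driven by the crank.
- bolt_tray: Bystander: zinc-plated open tray with bolts, 110 x 150 x 30 mm, origin under its centre.
- scraper: Bystander: steel putty scraper with wooden handle, 200 mm long along its x, blade 75 mm wide, lying flat; origin on the shelf at the front end of the handle.
- drawer_cube: Bystander: clear acrylic drawer cube, 120 mm a side, origin under its centre.
Mind the look-alikes: they are no part of the job. What is shaped like the clamp but purple or turquoise is not meant.

How it is judged (in metres and radians):
On the way, in this order (a step that is already met when the one before it is completed fails the run):
1. the pipe stands upright between V-block and pad, on the base plate, let go, the pin not yet dropped (horizontal distance between pipe_mid and seat below 0.016 m and z of pipe_mid in the frame of seat below 0.054 m and angle between pipe_mid's own z axis and vertical below 0.08 rad and contact force between the fingers and pipe below 0.1 N and x of pin_tip in the frame of clamp above 0.031 m), for 0.2 s.
2. the index pin has dropped into the notch with the pad pressing on the pipe, and the cam bears firmly on the dropped pin (over 12 N) (x of pin_tip in the frame of clamp below 0.0295 m and contact force between pad and pipe above 3 N and contact force between pin and anything else above 12 N), for 0.1 s.
At the end, for the whole second after the job is handed in: The index pin is down in the notch (at least 4.5 mm of its 6 mm), the pad presses on the pipe with more than 3 N, and the pipe stands still on the base plate, upright within 0.08 rad, its axis within 5 mm of the seat point (x of pin_tip in the frame of clamp below 0.0295 m and contact force between pad and pipe above 3 N and horizontal distance between pipe_mid and seat below 0.005 m and z of pipe_mid in the frame of seat below 0.054 m and angle between pipe_mid's own z axis and vertical below 0.08 rad and linear speed of pipe below 0.01 m/s); the robot touches nothing.
It fails at once if the cam is forced against the index pin: more than 60 N on the pin (contact force between pin and anything else above 60 N).
It fails at once if the bolt tray, scraper or drawer cube is moved by more than 20 mm (distance of any of bolt_tray, scraper, drawer_cube from where it was at the start of the episode above 0.02 m).
It also fails if it takes over 72 s, if anything falls off the work surface, if the arm or the gripper's body presses on something with over 40 N, if the wrist force passes 120 N, or if a joint passes its speed limit or range.

ROBOT

A 6-joint arm with a two-finger parallel gripper is mounted at the origin on the work surface. World frame = base frame: x ahead of the robot, y to its left, z up, the work surface at z = 0. Lengths are in mm, angles in rad, forces in N, time in s.
With the tool pointing down it reaches from about 275 to 975 mm from the base axis. Payload 8.4 kg.
Tool frame: the origin (TCP) lies on the centre line of the jaws, within the pads' length; the fingertips stand 14 mm ahead of it and the grasp point (between the pads) lies 5 mm behind it (manip.tcp_to_tips is the distance from the TCP to the fingertips, in mm); z points along the fingers, y is the direction in which the jaws open and shut (so a half turn about z gives the same grasp; the last joint's range is limited). The gripper opens to 92 mm and grips with 3 to 60 N. Pads are 20 mm wide; open, the fingers measure 128 mm over their backs; the gripper's body (75 mm by 189 mm) begins 69 mm behind the grasp point.
Start: joints at [-1.271, 0.353, 1.633, -0, 1.155, -0.002], TCP at [185.773, -596.755, 228.583] pointing down, gripper open.
Joint ranges: [-2.63, 2.63], [-0.92, 2.1], [0.06, 2.66], [-1.3, 4.44], [0, 2.69], [-3.02, 3.02]. Speed limits (rad/s): [2.22, 2.22, 2.79, 3.14, 3.14, 3.14].

INTERFACE

Orientations are given as a unit quaternion [x, y, z, w].
In Python, from plant import monitor, grab_frame, camera_params, manip gives the robot as it stands.
- The arm moves only by the shell command python3 -m pendant 'ROWS' [OPENING]. ROWS is JSON, a list that holds one entry, the list of rows, each a list of 6 numbers: the shift along the world's x, y, z each as a share of 30 mm, from -1 to 1, then the turn, a rotation vector about the world's x, y, z each as a share of 4 degrees, from -1 to 1. A call has 1 to 10 rows; each row shifts and turns the commanded pose from where the row before left it; what a row does not reach is not made up. A row lasts 1/8 s, in which the tool goes at most 62.5 mm and 10.7 degrees, less where a joint would pass 70% of its speed; a pose out of reach is approached as far as the arm can. A call with a number of a shift or a turn outside -1 to 1 is refused whole. A call with a gripper value outside its range is refused whole. OPENING is the opening, from 0 (shut) to 1 (fully open), set as the call begins (- or left out, the last holds). The fingers move at their own pace and stop on an object; the grip force is fixed at half the most. Time passes only in rows, so rows that do not move let the fingers close. It gives the time, the measured TCP pose, the force and the opening at its end, in the units of the state.
- monitor.state(): the state, without advancing time (a new reading comes with each control period).
- grab_frame(name): name is "scene" or "top" or "wrist"; returns the picture (400x640x3 uint8, red, green, blue); there is no depth.
- camera_params(name): a dict with "fx", "fy", "cx", "cy" (pixels), "k1" (the pictures are not rectified: a ray, as slopes to the right and down, at radius r is drawn at 1 + k1 r^2 times it, then the intrinsics apply), "R" (3x3) and "t" (3): a world point X has camera coordinates R X + t. Camera axes: x right, y down, z forward; pixel columns grow to the right and rows downward; lengths in mm; the calibration is good to about 2 mm. A picture is of the moment at which its call begins: read the wrist's pose just before it. camera_params takes no time and is no camera call; for the wrist camera it gives the pose at the moment of the call.
- manip.job_done(): hands the job in, once; it reports no verdict.
The state is a dict: "time": time; "q": joint angles; "dq": joint speeds; "tau": joint torques, N m; "ee_pos": TCP position; "tool_rot": TCP orientation; "ft_force": force on the tool from outside, world axes, zero at the start; "moment": the same for the moment, N m; "opening": opening from 0.0 (shut) to 1.0 (fully open).
Only numpy, scipy, OpenCV 4.12 (cv2) and the standard library are available. Lean on these libraries where they do the work, as an engineer would, in place of code of your own. Each camera call takes 0.05 s, during which the arm holds its last target. There are 200 camera calls.

## Working session

There is one attempt and no reset: what is moved stays moved. The work goes in short steps, Python scripts to look and compute and a shell command to move; the robot and the scene stay as the last step left them, time stands still between calls to the robot, and variables do not carry over. Pictures are saved under pics/ and viewed, about 8 in all and at most 12, crops included, and the job is handed in when it is done.

```bash
mkdir -p pics; ls
cat > h.py <<'E'
import numpy as np, cv2
from plant import monitor, grab_frame, camera_params, manip
def snap(n,f):
    p=camera_params(n); im=grab_frame(n); cv2.imwrite(f'pics/{f}.png',im[:,:,::-1]); np.save(f'pics/{f}.npy',p,allow_pickle=True); return im,p
def load(f): return np.load(f'pics/{f}.npy',allow_pickle=True).item()
def proj(p,X):
    c=np.array(p['R'])@np.array(X,float)+np.array(p['t']).ravel(); s=c[:2]/c[2]; s=s*(1+p['k1']*(s@s))
    return np.array([p['fx']*s[0]+p['cx'],p['fy']*s[1]+p['cy']])
def ray(p,u,v):
    d=np.array([(u-p['cx'])/p['fx'],(v-p['cy'])/p['fy']]); s=d.copy()
    for _ in range(20): s=d/(1+p['k1']*(s@s))
    R=np.array(p['R']); return -R.T@np.array(p['t']).ravel(), R.T@np.array([s[0],s[1],1])
def at(p,u,v,z):
    o,d=ray(p,u,v); return o+d*(z-o[2])/d[2]
E
python3 - <<'E'
from h import *
s=monitor.state(); print(s)
a,p=snap('top','top0'); b,q=snap('scene','sc0')
for c in (p,q): print({k:np.round(v,3).tolist() for k,v in c.items()})
E
```

```text
pics
{'time': 0.0, 'q': array([-1.27137033e+00,  3.53636571e-01,  1.63411139e+00, -6.15457801e-07,
        1.15522837e+00, -2.41714307e-03]), 'dq': array([-6.12092727e-04, -5.65422851e-04,  3.45985866e-04,  8.32328757e-05,
       -8.20541751e-04, -3.69289129e-04]), 'tau': array([-7.50042818e-04, -5.93847978e+01, -3.34218836e+01,  6.95906184e-02,
        2.35747156e-02, -1.22433153e-04]), 'ee_pos': array([ 185.649698  , -596.2929121 ,  227.88065949]), 'tool_rot': array([ 9.88632685e-01,  1.50349377e-01, -1.02641778e-04, -6.84179194e-04]), 'ft_force': array([-0.83458455,  0.36380353, -0.02756683]), 'moment': array([ 0.01580564,  0.03115926, -0.03438924]), 'opening': 1.0038820290441375}
{'fx': 435.619, 'fy': 435.619, 'cx': 313.415, 'cy': 198.538, 'k1': -0.052, 'R': [[-0.023, -1.0, 0.001], [-0.997, 0.023, -0.073], [0.073, -0.002, -0.997]], 't': [20.562, 490.802, 1091.443]}
{'fx': 417.677, 'fy': 417.677, 'cx': 318.06, 'cy': 201.149, 'k1': -0.028, 'R': [[-0.152, 0.988, -0.002], [0.745, 0.113, -0.657], [-0.649, -0.102, -0.754]], 't': [79.137, -322.266, 1325.269]}
```

View pics/top0.png

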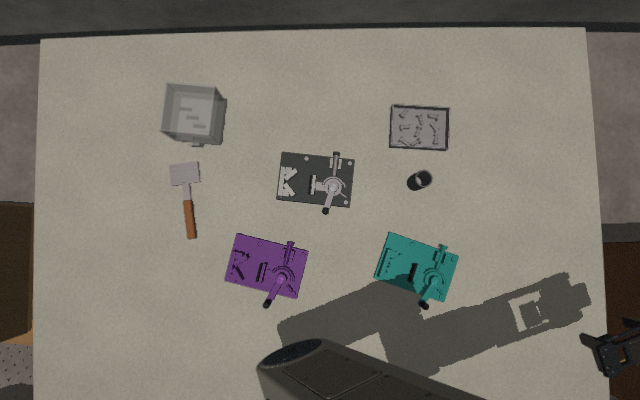

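View pics/sc0.png

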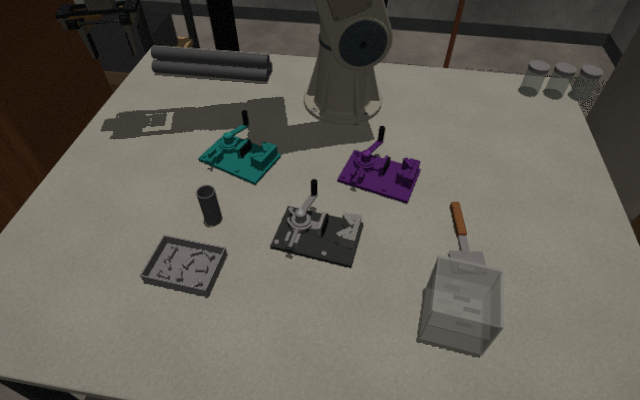

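Top view: the grey clamp is at about (315,180), its cam near (334,187), its grip at (326,211), and the pipe at (419,180). I'll enlarge both.

Run:
```python
import cv2,numpy as np
a=cv2.imread('pics/top0.png')
c1=cv2.resize(a[145:220,270:360],None,fx=6,fy=6,interpolation=cv2.INTER_CUBIC)
c2=cv2.resize(a[145:220,400:440],None,fx=6,fy=6,interpolation=cv2.INTER_CUBIC)
o=np.hstack([c1,c2]); o=np.clip(o.astype(float)*1.3,0,255).astype('uint8')
cv2.imwrite('pics/crop0.png',o); print(o.shape)
```

```text
(450, 780, 3)
```

View pics/crop0.png

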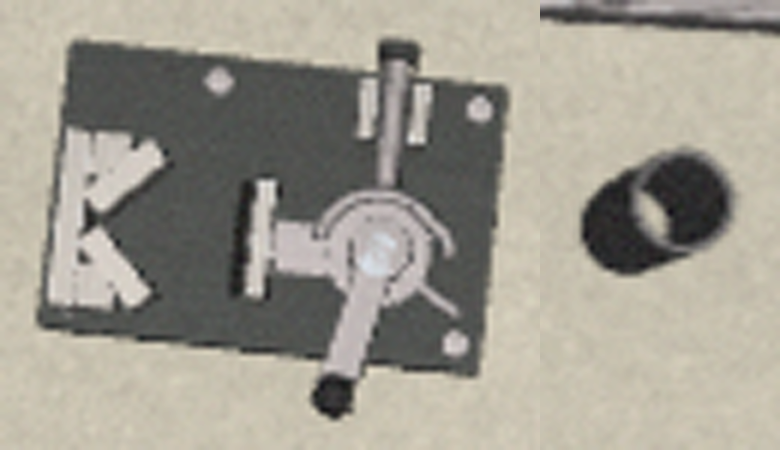

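```bash
cat > m0.py <<'E'
from h import *
p=load('top0')
f=lambda u,v,x0=270:(x0+(u+.5)/6-.5,145+(v+.5)/6-.5)
pts=[(72,42),(508,88),(478,375),(40,325)]; C=np.array([(80,141),(80,-49),(-45,-49),(-45,141)],float)
W=np.array([at(p,*f(*c),12)[:2] for c in pts])
Cm=C-C.mean(0);Wm=W-W.mean(0)
th=np.arctan2((Cm[:,0]*Wm[:,1]-Cm[:,1]*Wm[:,0]).sum(),(Cm*Wm).sum())
R=np.array([[np.cos(th),-np.sin(th)],[np.sin(th),np.cos(th)]]); o=W.mean(0)-R@C.mean(0)
if __name__=='__main__':
    print('yaw',th,np.degrees(th),'o',o); print('res',W-(C@R.T+o))
    print('cam axis top px->z~60',at(p,*f(380,250),60))
    g=at(p,*f(334,394),98); print('grip',g,R.T@(g[:2]-o), np.degrees(np.arctan2(*(R.T@(g[:2]-o))[::-1])))
    pm=at(p,*f(683-540,200,400),100); print('pipe top',pm)
    print('pipe foot far-left', at(p,*f(618-540,235,400),0))
    print('seat',o+R@[0,89.5],'mid',o+R@[0,85.5])
    q=load('sc0')
    for X in ([*pm[:2],100],[*pm[:2],0],[*o,60],[*g[:2],98]): print(proj(q,X))
E
python3 m0.py
```

```text
yaw -0.1322733966400639 -7.578707369335586 o [518.22624628 -40.02016898]
res [[-1.10527894 -0.47090043]
 [-0.30218308  0.82193404]
 [ 0.41661622  0.84793738]
 [ 0.99084581 -1.19897098]]
cam axis top px->z~60 [517.21671083 -39.13347977  60.        ]
grip [456.97210349 -17.74984989  98.        ] [-63.65625296  13.99709188] 167.59883494526397
pipe top [ 528.26040899 -252.73559376  100.        ]
pipe foot far-left [ 525.12696174 -249.55119518    0.        ]
seat [530.03022399  48.69801467] mid [529.50267191  44.73295618]
[205.74077525 190.92877014]
[214.2095406  218.86275646]
[300.66327306 209.97680619]
[314.46825411 180.16381211]
```

```bash
python3 -m pendant '[[[1,1,0,0,0,1],[1,1,0,0,0,1],[1,1,0,0,0,1],[1,1,0,0,0,1],[1,1,0,0,0,1],[1,1,0,0,0,1],[1,1,0,0,0,1],[1,1,0,0,0,1],[1,1,0,0,0,1],[0.7,0.7,0,0,0,1]]]' 1; python3 -m pendant '[[[0.7,0.7,0,0,0,1],[0.7,0.7,0,0,0,1],[0.35,0.35,-0.3,0,0,1],[0,0.1,-0.5,0,0,1],[0,0,-0.5,0,0,1],[0,0,-0.5,0,0,1],[0,0,0,0,0,0.3],[0,0,0,0,0,0]]]'
cat > st.py <<'E'
from h import *
from scipy.spatial.transform import Rotation as Ro
s=monitor.state(); M=Ro.from_quat(s['tool_rot']).as_matrix()
print(round(s['time'],2),'pos',s['ee_pos'].round(1),'z',M[:,2].round(3),'yang',np.degrees(np.arctan2(M[1,1],M[0,1])).round(2),'F',s['ft_force'].round(2),'op',round(s['opening'],3),'q',s['q'].round(2))
E
python3 st.py
```

```text
time: 1.35
ee_pos: [477.7, -304.3, 228.3]
tool_rot: [0.877, 0.481, -0.0, -0.0]
ft_force: [-0.8, -1.0, 0.4]
opening: 0.997
time: 2.35
ee_pos: [529.4, -250.3, 174.9]
tool_rot: [0.752, 0.659, 0.0, 0.0]
ft_force: [-0.0, 0.6, 0.0]
opening: 0.998
2.35 pos [ 529.4 -250.3  174.9] z [ 0. -0. -1.] yang -7.56 F [-0.01  0.56  0.05] op 0.998 q [-0.44  0.35  1.77  0.    1.02 -0.31]
```

Run:
```python
from h import *
im,p=snap('wrist','w1'); print({k:np.round(v,2).tolist() for k,v in p.items()})
for z in (100,0): print(z,proj(p,[528.3,-252.7,z]), proj(p,[528.3+21,-252.7,z]),proj(p,[528.3,-252.7+21,z]))
```

```text
{'fx': 319.27, 'fy': 319.27, 'cx': 312.62, 'cy': 199.49, 'k1': 0.01, 'R': [[0.99, -0.13, -0.0], [-0.13, -0.95, 0.29], [-0.04, -0.29, -0.96]], 't': [-558.77, -186.7, 288.88]}
100 [310.48788822 219.09507499] [337.58428107 215.69533922] [306.72808623 193.10922979]
0 [311.09809081 186.23850698] [330.59366465 183.71257135] [308.42032468 167.05812603]
```

View pics/w1.png

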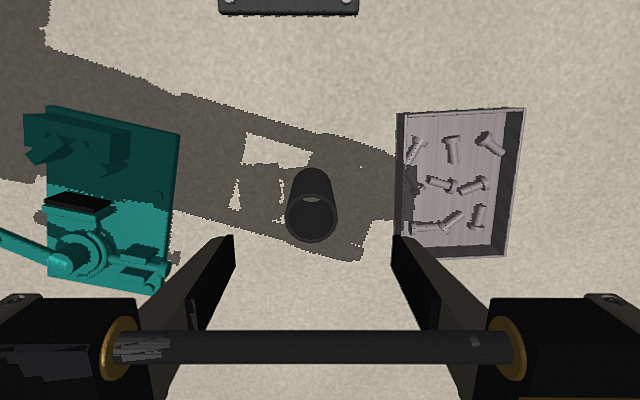

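Wrist view: the pipe rim is centred at (311,218) and I predicted (310.5,219), so the two cameras agree. I'll descend and grip.

```bash
python3 -m pendant '[[[-0.03,-0.08,-0.6,0,0,0],[0,0,-0.9,0,0,0],[0,0,-0.9,0,0,0],[0,0,-0.6,0,0,0],[0,0,-0.24,0,0,0],[0,0,0,0,0,0]]]' 1; python3 -m pendant '[[[0,0,0,0,0,0],[0,0,0,0,0,0],[0,0,0,0,0,0],[0,0,0,0,0,0],[0,0,0,0,0,0],[0,0,0,0,0,0]]]' 0; python3 st.py
```

```text
time: 3.15
ee_pos: [528.3, -252.7, 77.1]
tool_rot: [0.752, 0.659, -0.0, -0.0]
ft_force: [0.6, -0.1, 0.1]
opening: 0.999
time: 3.9
ee_pos: [528.4, -252.7, 77.4]
tool_rot: [0.752, 0.659, 0.0, 0.0]
ft_force: [0.6, 0.2, 0.1]
opening: 0.455
3.9 pos [ 528.4 -252.7   77.4] z [ 0. -0. -1.] yang -7.51 F [0.65 0.19 0.09] op 0.455 q [-0.45  0.48  1.84 -0.    0.83 -0.32]
```

```bash
python3 -m pendant '[[[0,0,0.5,0,0,0],[0,0,1,0,0,0],[0,0,1,0,0,0],[0,0.4,0.6,0,0,0],[0,0.8,0,0,0,0],[0,1,0,0,0,0],[0,1,0,0,0,0],[0,1,0,0,0,0],[0,1,0,0,0,0],[0,1,0,0,0,0]]]' 0; python3 -m pendant '[[[0.04,1,0,0,0,0],[0,1,0,0,0,0],[0,0.9,0,0,0,0],[0,0.5,-0.4,0,0,0],[0,0.3,-0.6,0,0,0],[0,0,0,0,0,0],[0,0,0,0,0,0]]]'
python3 - <<'E'
from h import *
im,p=snap('wrist','w2'); t,pt=snap('top','top2')
import m0
from m0 import R,o
for n,c,z in (('vtopL',(-37,119.5),46),('vtopR',(37,119.5),46),('cornTL',(80,141),12),('cornBL',(-45,141),12)):
    print(n,proj(p,[*(o+R@c),z]),proj(pt,[*(o+R@c),z]))
s=monitor.state()['ee_pos']; print('pipe top pred',proj(pt,[s[0],s[1],s[2]+22.7]),proj(p,[s[0],s[1],s[2]+22.7]),proj(p,[s[0],s[1],s[2]-77.3]))
E
python3 st.py
```

```text
time: 5.15
ee_pos: [527.8, -65.0, 170.6]
tool_rot: [0.752, 0.659, -0.0, -0.0]
ft_force: [0.7, -0.1, -0.6]
opening: 0.461
time: 6.02
ee_pos: [529.5, 44.0, 140.4]
tool_rot: [0.752, 0.659, -0.0, -0.0]
ft_force: [0.0, -0.3, -0.9]
opening: 0.454
vtopL [264.95419232 166.56378211] [283.58328919 195.91666325]
vtopR [358.08708729 166.59620156] [286.97312751 166.54393076]
cornTL [403.00173396 134.81689199] [281.39397996 151.16481728]
cornBL [260.30406528 134.80900536] [275.78864213 199.14647536]
pipe top pred [297.48195886 176.69314027] [311.69512145 287.05840987] [312.13645286 215.29042714]
6.12 pos [529.9  43.9 140.9] z [ 0.001 -0.    -1.   ] yang -7.54 F [ 0.81  0.15 -0.89] op 0.455 q [ 0.08  0.31  1.91 -0.    0.91  0.21]
```

View pics/w2.png

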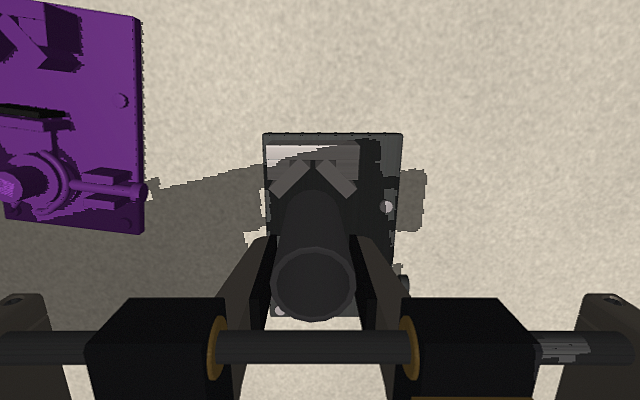

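Run:
```python
import cv2,numpy as np
a=cv2.imread('pics/w2.png')[120:220,240:420]
o=cv2.resize(a,None,fx=4.4,fy=4.4,interpolation=cv2.INTER_CUBIC)
o=(255*(o/255.)**0.6).astype('uint8'); cv2.imwrite('pics/crop2.png',o); print(o.shape)
```

```text
(440, 792, 3)
```

View pics/crop2.png

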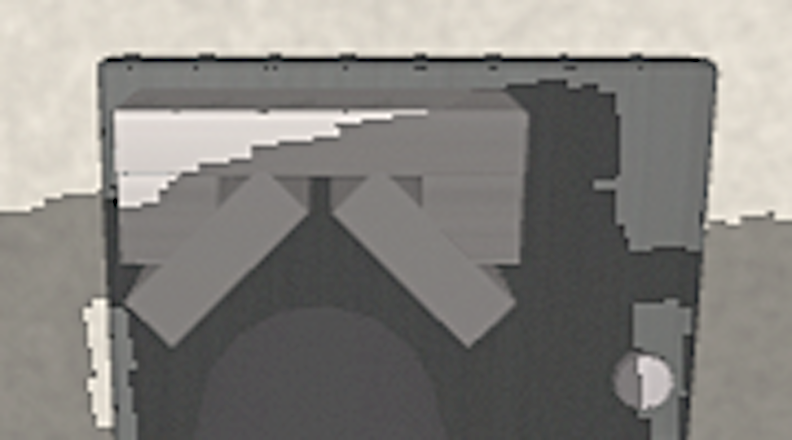

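Close-up: the V apex is at about pixel (312.7,165.5) against a predicted (311.5,166.6). The pipe is centred in x, and the clamp is about 1 mm further in +y than I measured. I'll correct for that and lower the pipe.

```bash
python3 -m pendant '[[[0,0.05,0,0,0,0],[0,0,-0.4,0,0,0],[0,0,-0.5,0,0,0],[0,0,-0.4,0,0,0],[0,0,-0.3,0,0,0],[0,0,0,0,0,0]]]' 0; python3 st.py; python3 -m pendant '[[[0,0,-0.05,0,0,0],[0,0,-0.03,0,0,0],[0,0,0,0,0,0]]]'; python3 st.py
```

```text
time: 6.88
ee_pos: [529.0, 45.8, 91.4]
tool_rot: [0.752, 0.659, -0.001, -0.001]
ft_force: [-0.7, -0.4, -0.5]
opening: 0.455
6.88 pos [529.   45.8  91.4] z [-0.002 -0.    -1.   ] yang -7.51 F [-0.7  -0.37 -0.5 ] op 0.455 q [0.08 0.39 1.95 0.   0.81 0.21]
time: 7.25
ee_pos: [529.7, 45.9, 90.2]
tool_rot: [0.752, 0.659, 0.0, 0.0]
ft_force: [0.0, -0.3, -1.3]
opening: 0.453
7.25 pos [529.7  45.9  90.2] z [ 0.  0. -1.] yang -7.51 F [ 0.   -0.28 -1.29] op 0.453 q [0.08 0.39 1.95 0.   0.81 0.21]
```

```bash
python3 -m pendant '[[[0,0,-0.03,0,0,0],[0,0,-0.02,0,0,0],[0,0,0,0,0,0]]]'; python3 -m pendant '[[[0,0,0,0,0,0],[0,0,0,0,0,0],[0,0,0,0,0,0],[0,0,0,0,0,0],[0,0,0,0,0,0]]]' 0.9; python3 -m pendant '[[[0,0,0.3,0,0,0],[0,0,0.7,0,0,0],[0,0,1,0,0,0],[0,-0.3,1,0,0,0],[0,-0.3,0.3,0,0,0],[0,0,0,0,0,0]]]'
python3 - <<'E'
from h import *
im,p=snap('wrist','w3'); t,pt=snap('top','top3')
from m0 import R,o
o=o+R@[0,1.]
for n,c,z in (('seat top',(0,89.5),112),('mid top',(0,85.5),112),('grip',(-63.5,14),98),('pin tip',(33.5,0),31)): print(n,proj(p,[*(o+R@c),z]),proj(pt,[*(o+R@c),z]))
a=cv2.resize(im[100:400,200:460],None,fx=1.9,fy=1.9)[:,:,::-1]; b=cv2.resize(t[145:220,270:318],None,fx=6,fy=6,interpolation=cv2.INTER_CUBIC)[:,:,::-1]
H=max(a.shape[0],b.shape[0]); P=lambda x:np.pad(x,((0,H-x.shape[0]),(0,0),(0,0)))
c=np.hstack([P(a),P(b)]); print(c.shape); cv2.imwrite('pics/c3.png',(255*(c/255.)**0.7).astype('uint8'))
E
python3 st.py
```

```text
time: 7.62
ee_pos: [529.8, 45.9, 89.3]
tool_rot: [0.752, 0.659, 0.0, 0.0]
ft_force: [-2.1, 0.0, 8.8]
opening: 0.456
time: 8.25
ee_pos: [529.6, 45.9, 88.4]
tool_rot: [0.752, 0.659, -0.0, -0.0]
ft_force: [-1.2, -0.8, 0.1]
opening: 0.901
time: 9.0
ee_pos: [529.7, 27.3, 187.8]
tool_rot: [0.752, 0.659, 0.0, 0.0]
ft_force: [0.5, -0.1, -0.9]
opening: 0.902
seat top [308.03715682 187.82139989] [295.79993532 179.35670823]
mid top [308.0625549  192.95020217] [297.49986769 179.54216521]
grip [234.87973539 268.49517613] [324.83425909 210.13780406]
pin tip [340.58567327 248.88558542] [333.74522814 173.85116687]
(570, 782, 3)
9.1 pos [528.9  27.7 186.5] z [-0.001  0.    -1.   ] yang -7.54 F [ 0.63  0.93 -0.11] op 0.899 q [0.05 0.25 1.88 0.   1.01 0.18]
```

View pics/c3.png

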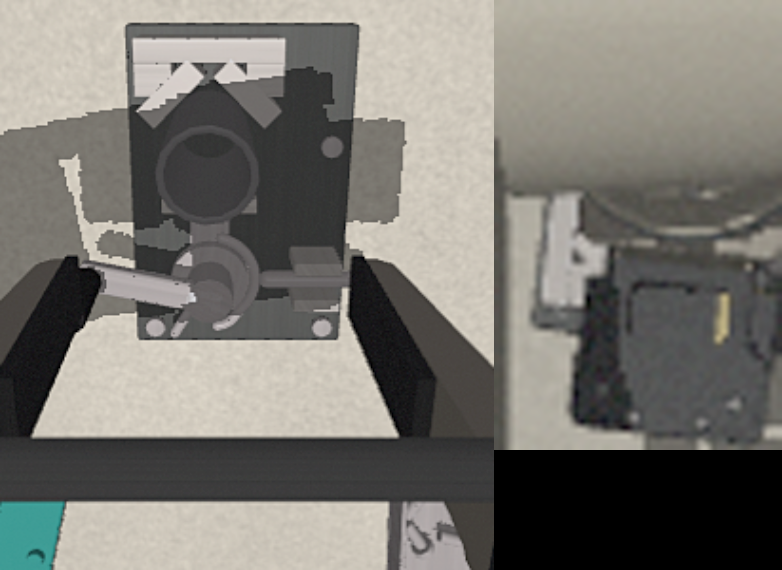

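The pipe stands at the mid position: its rim is at wrist pixel (309.5,191.6) and I predicted (308,193). Next I'll bring the tool over the crank grip with the jaw axis tangential.

```bash
python3 -m pendant '[[[-0.24,-0.15,0,0,0,-1],[-0.24,-0.15,0,0,0,-1],[-0.24,-0.15,0,0,0,-1],[-0.24,-0.15,0,0,0,-1],[-0.24,-0.15,0,0,0,-1],[-0.24,-0.15,0,0,0,-1],[-0.24,-0.15,0,0,0,-1],[-0.24,-0.15,0,0,0,-1],[-0.24,-0.15,0,0,0,-1],[-0.24,-0.15,0,0,0,-1]]]' 0.45; python3 -m pendant '[[[0,0,-0.1,0,0,-1],[0,0,-0.2,0,0,-1],[0,0,-0.2,0,0,-1],[0,0,-0.2,0,0,-1],[0,0,-0.2,0,0,-1],[0,0,-0.2,0,0,-1],[0,0,-0.2,0,0,-1],[0,0,-0.2,0,0,-1],[0,0,-0.2,0,0,-1],[0,0,-0.1,0,0,-1]]]';  python3 -m pendant '[[[0,0,0,0,0,-1],[0,0,0,0,0,-1],[0,0,0,0,0,-1],[0,0,0,0,0,-1],[0,0,0,0,0,-1],[0,0,0,0,0,-0.6],[0,0,0,0,0,0],[0,0,0,0,0,0]]]'; python3 st.py
python3 - <<'E'
from h import *
im,p=snap('wrist','w4')
from m0 import R,o
o=o+R@[0,1.]
for n,c,z in (('grip',(-63.5,14),98),('lever',(-63.5,14),54),('seat top',(0,89.5),112),('mid',(0,85.5),112),('pin tip',(33.5,0),31)): print(n,proj(p,[*(o+R@c),z]))
c=np.hstack([im[:,:,::-1]]); cv2.imwrite('pics/c4.png',(255*(c/255.)**0.6).astype('uint8'))
E
```

```text
time: 10.35
ee_pos: [456.6, -17.0, 186.2]
tool_rot: [0.932, 0.361, -0.001, -0.001]
ft_force: [0.6, -0.4, -0.5]
opening: 0.453
time: 11.6
ee_pos: [456.6, -16.9, 132.0]
tool_rot: [1.0, 0.021, -0.001, -0.0]
ft_force: [-0.2, -0.6, 0.8]
opening: 0.451
time: 12.6
ee_pos: [457.2, -17.0, 132.9]
tool_rot: [0.985, -0.172, -0.001, 0.0]
ft_force: [0.3, -0.0, 0.6]
opening: 0.449
12.6 pos [457.2 -17.  132.9] z [-0.001  0.    -1.   ] yang -109.85 F [ 0.32 -0.03  0.62] op 0.449 q [-0.04  0.22  2.07  0.    0.85  1.88]
grip [313.87630002 236.95701498]
lever [313.68037677 213.99971846]
seat top [158.98777245 172.03210412]
mid [165.74879036 170.54843859]
pin tip [304.44812769  82.22501347]
```

View pics/c4.png

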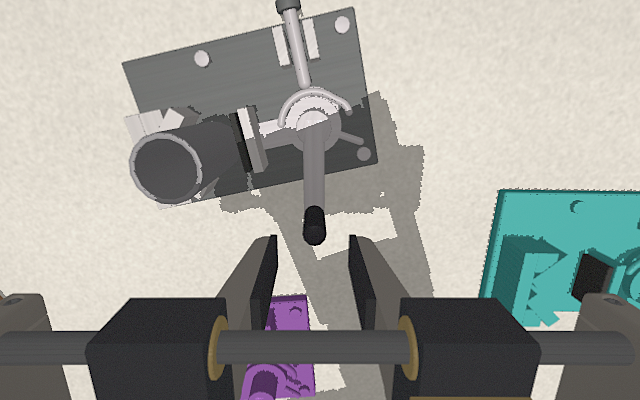

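The grip is centred between the jaws: I see (314.5,234) and predicted (314,237). I'll descend, cage the grip loosely, and compute the circle rows.

```bash
python3 -m pendant '[[[0,0,-0.4,0,0,0],[0,0,-0.6,0,0,0],[0,0,-0.6,0,0,0],[0,0,-0.3,0,0,0],[0,0,0,0,0,0]]]' 0.45; python3 -m pendant '[[[0,0,0,0,0,0],[0,0,0,0,0,0],[0,0,0,0,0,0]]]' 0.29; python3 st.py
cat > tab.py <<'E'
from h import *
A=np.array([518.4,-39.0]); L=65; e=5
def P(f): f=np.radians(f); r=np.array([np.cos(f),np.sin(f)]); return A+L*r+e*np.array([-r[1],r[0]])
if __name__=='__main__':
    print('start',P(160))
    for f in range(160,330,4): print(f,P(f).round(1),((P(f+4)-P(f))/30).round(3))
E
python3 tab.py
```

```text
time: 13.28
ee_pos: [457.0, -17.1, 75.7]
tool_rot: [0.985, -0.173, -0.001, 0.0]
ft_force: [-0.4, 0.2, 1.2]
opening: 0.448
time: 13.65
ee_pos: [457.9, -17.2, 76.9]
tool_rot: [0.985, -0.173, 0.0, -0.0]
ft_force: [0.2, -0.2, 0.6]
opening: 0.295
13.65 pos [457.9 -17.2  76.9] z [ 0.001 -0.    -1.   ] yang -109.91 F [ 0.21 -0.19  0.63] op 0.295 q [-0.04  0.32  2.11 -0.    0.72  1.88]
start [455.60987893 -21.46715379]
160 [455.6 -21.5] [-0.036 -0.147]
164 [454.5 -25.9] [-0.025 -0.15 ]
168 [453.8 -30.4] [-0.015 -0.151]
172 [453.3 -34.9] [-0.004 -0.152]
176 [453.2 -39.5] [ 0.006 -0.152]
180 [453.4 -44. ] [ 0.017 -0.151]
184 [453.9 -48.5] [ 0.027 -0.149]
188 [454.7 -53. ] [ 0.038 -0.147]
192 [455.9 -57.4] [ 0.048 -0.144]
196 [457.3 -61.7] [ 0.058 -0.14 ]
200 [459.  -65.9] [ 0.067 -0.136]
204 [461.1 -70. ] [ 0.077 -0.131]
208 [463.4 -73.9] [ 0.086 -0.125]
212 [465.9 -77.7] [ 0.094 -0.119]
216 [468.8 -81.3] [ 0.102 -0.112]
220 [471.8 -84.6] [ 0.11  -0.105]
224 [475.1 -87.7] [ 0.117 -0.097]
228 [478.6 -90.7] [ 0.123 -0.088]
232 [482.3 -93.3] [ 0.129 -0.079]
236 [486.2 -95.7] [ 0.134 -0.07 ]
240 [490.2 -97.8] [ 0.139 -0.061]
244 [494.4 -99.6] [ 0.143 -0.051]
248 [ 498.7 -101.1] [ 0.146 -0.041]
252 [ 503.1 -102.4] [ 0.149 -0.031]
256 [ 507.5 -103.3] [ 0.15 -0.02]
260 [ 512.  -103.9] [ 0.151 -0.01 ]
264 [ 516.6 -104.2] [0.152 0.001]
268 [ 521.1 -104.1] [0.151 0.012]
272 [ 525.7 -103.8] [0.15  0.022]
276 [ 530.2 -103.1] [0.148 0.033]
280 [ 534.6 -102.1] [0.146 0.043]
284 [ 539.  -100.9] [0.142 0.053]
288 [543.2 -99.3] [0.138 0.063]
292 [547.4 -97.4] [0.133 0.072]
296 [551.4 -95.2] [0.128 0.081]
300 [555.2 -92.8] [0.122 0.09 ]
304 [558.9 -90.1] [0.116 0.098]
308 [562.4 -87.1] [0.108 0.106]
312 [565.6 -84. ] [0.101 0.113]
316 [568.6 -80.6] [0.093 0.12 ]
320 [571.4 -77. ] [0.084 0.126]
324 [573.9 -73.2] [0.075 0.132]
328 [576.2 -69.2] [0.066 0.137]
```

```bash
python3 -m pendant '[[[-0.06,-0.15,0,0,0,0],[-0.036,-0.147,0,0,0,1],[-0.025,-0.15,0,0,0,1],[-0.015,-0.151,0,0,0,1],[0,0,0,0,0,0]]]' 0.29; python3 st.py; python3 -m pendant '[[[-0.004,-0.152,0,0,0,1],[0.006,-0.152,0,0,0,1],[0.017,-0.151,0,0,0,1],[0.027,-0.149,0,0,0,1],[0.038,-0.147,0,0,0,1],[0.048,-0.144,0,0,0,1]]]' ; python3 st.py
```

```text
time: 14.28
ee_pos: [453.4, -35.4, 76.6]
tool_rot: [0.998, -0.069, 0.0, 0.0]
ft_force: [-0.4, 1.0, 1.1]
opening: 0.29
14.28 pos [453.4 -35.4  76.6] z [ 0. -0. -1.] yang -97.96 F [-0.38  1.01  1.08] op 0.29 q [-0.08  0.31  2.11 -0.    0.71  1.63]
time: 15.02
ee_pos: [457.3, -61.7, 76.5]
tool_rot: [0.99, 0.14, -0.0, -0.0]
ft_force: [-0.3, 4.5, 1.5]
opening: 0.29
15.03 pos [457.3 -61.7  76.5] z [-0.     0.001 -1.   ] yang -73.9 F [-0.32  4.52  1.47] op 0.29 q [-0.14  0.32  2.1   0.    0.72  1.15]
```

```bash
python3 -m pendant '[[[0.058,-0.14,0,0,0,1],[0.067,-0.136,0,0,0,1],[0.077,-0.131,0,0,0,1],[0.086,-0.125,0,0,0,1],[0.094,-0.119,0,0,0,1]]]'; python3 -m pendant '[[[0.102,-0.112,0,0,0,1],[0.11,-0.105,0,0,0,1],[0.117,-0.097,0,0,0,1],[0.123,-0.088,0,0,0,1]]]' ; python3 st.py
```

```text
time: 15.65
ee_pos: [468.2, -80.8, 76.4]
tool_rot: [0.951, 0.31, -0.001, -0.001]
ft_force: [-1.9, 7.1, 3.4]
opening: 0.289
time: 16.15
ee_pos: [481.4, -93.0, 76.3]
tool_rot: [0.898, 0.439, -0.001, -0.001]
ft_force: [-2.6, 4.0, 2.2]
opening: 0.289
16.15 pos [481.4 -93.   76.3] z [-0.002  0.001 -1.   ] yang -37.9 F [-2.65  4.02  2.25] op 0.289 q [-0.19  0.36  2.04  0.    0.74  0.47]
```

```bash
python3 -m pendant '[[[0.129,-0.079,0,0,0,1]]]'|sed -n '1,2p;4p'; python3 -m pendant '[[[0.134,-0.07,0,0,0,1]]]'|grep ft; python3 -m pendant '[[[0.139,-0.061,0,0,0,1]]]'|grep ft
```

```text
time: 16.27
ee_pos: [485.2, -95.4, 76.3]
ft_force: [-3.0, 3.6, 2.3]
ft_force: [-4.0, 2.0, 2.5]
ft_force: [-2.8, 2.5, 1.9]
```

```bash
python3 -m pendant '[[[0.143,-0.051,0,0,0,1]]]'|sed -n '1,2p;4p'; python3 -m pendant '[[[0.146,-0.041,0,0,0,1]]]'|grep ft
```

```text
time: 16.65
ee_pos: [497.8, -101.2, 76.2]
ft_force: [-1.0, 0.2, 0.9]
ft_force: [-0.7, 0.9, -0.9]
```

Force fell to near zero around 248–252° (about 1.55 rad of turning). I'll look at the pin before going on.

```bash
python3 - <<'E'
from h import *
im,p=snap('wrist','w5'); sc,q=snap('scene','sc5')
from m0 import R,o
o=o+R@[0,1.]
print(q['fx'])
for n,c in (('pin28',(28,0)),('pin33.5',(33.5,0)),('pin37',(37,0)),('axis',(0,0))): print(n,proj(p,[*(o+R@c),31]).round(1),proj(q,[*(o+R@c),31]).round(1))
a=im[:,:,::-1][0:300,80:480]; a=cv2.resize(a,None,fx=1.4,fy=1.4,interpolation=cv2.INTER_CUBIC)
b=cv2.resize(sc[:,:,::-1][165:275,265:305],None,fx=5,fy=5,interpolation=cv2.INTER_CUBIC); H=max(a.shape[0],b.shape[0])
P=lambda x:np.pad(x,((0,H-x.shape[0]),(0,0),(0,0))); c=np.hstack([P(a),P(b)]);print(c.shape); cv2.imwrite('pics/c5.png',(255*(c/255.)**0.6).astype('uint8'))
E
python3 st.py
```

```text
417.67695582415075
pin28 [348.6 125.2] [297.7 227.3]
pin33.5 [357.5 123.5] [297.  229.1]
pin37 [363.1 122.4] [296.5 230.3]
axis [303.9 133.5] [301.5 218.1]
(550, 760, 3)
16.88 pos [ 503.5 -102.8   76.5] z [ 0. -0. -1.] yang -17.95 F [-0.01 -0.06 -0.37] op 0.29 q [-0.2   0.39  1.99 -0.    0.76  0.11]
```

View pics/c5.png

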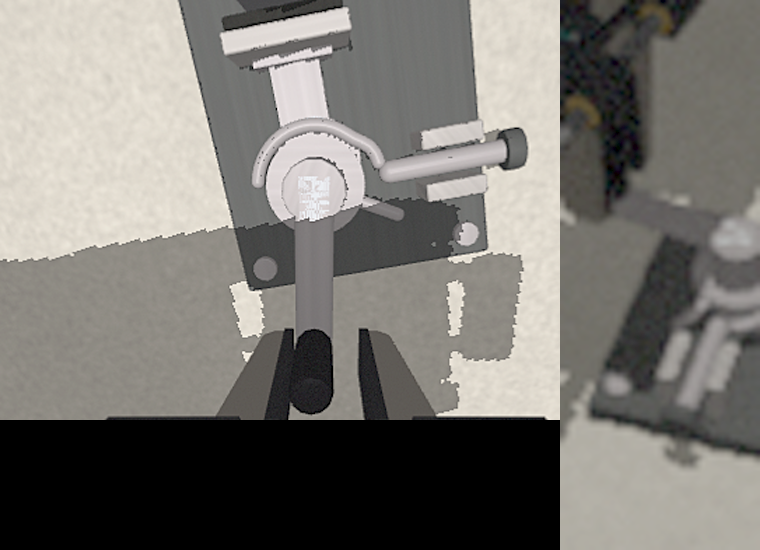

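Wrist view: the pin tip at about (353,122) sits right at the end of the raised arc. The notch wall (stub) is still about 30° away centre to centre, so the pin is only starting to drop. I'll go on in small steps, reading the force at each one.

```bash
for i in 1; do python3 -m pendant '[[[0.075,-0.015,0,0,0,0.5]]]'|grep ft; python3 -m pendant '[[[0.075,-0.013,0,0,0,0.5]]]'|grep ft; python3 -m pendant '[[[0.075,-0.010,0,0,0,0.5]]]'|grep ft; done; python3 st.py
```

```text
ft_force: [0.4, 0.2, 0.2]
ft_force: [-0.2, -0.7, 0.7]
ft_force: [-2.3, 0.1, 2.7]
17.25 pos [ 509.4 -103.6   76.4] z [-0.001  0.    -1.   ] yang -11.8 F [-2.27  0.07  2.74] op 0.289 q [-0.2   0.4   1.98 -0.    0.77  0.  ]
```

```bash
python3 -m pendant '[[[0.075,-0.007,0,0,0,0.5]]]'|grep ft; python3 -m pendant '[[[0.075,-0.005,0,0,0,0.5]]]'|grep ft;  python3 st.py
```

```text
ft_force: [-2.9, 0.1, 3.3]
ft_force: [-2.9, -0.1, 1.5]
17.5 pos [ 514.2 -104.1   76.4] z [-0.001  0.    -1.   ] yang -7.78 F [-2.88 -0.06  1.54] op 0.291 q [-0.2   0.4   1.97 -0.    0.77 -0.07]
```

```bash
python3 -m pendant '[[[0.04,0,0,0,0,0.25]]]'|grep ft; python3 -m pendant '[[[0.04,0,0,0,0,0.25]]]'|grep ft; python3 -m pendant '[[[0.04,0,0,0,0,0.25]]]'|grep ft;  python3 st.py
```

```text
ft_force: [-2.6, -0.7, 2.6]
ft_force: [-3.4, -1.5, 2.0]
ft_force: [-3.4, -1.6, 1.9]
17.88 pos [ 517.9 -104.2   76.4] z [-0. -0. -1.] yang -4.84 F [-3.38 -1.56  1.88] op 0.289 q [-0.2   0.41  1.96 -0.    0.78 -0.12]
```

```bash
python3 -m pendant '[[[0.04,0.002,0,0,0,0.25]]]'|grep ft; python3 -m pendant '[[[0.04,0.003,0,0,0,0.25]]]'|grep ft; python3 st.py
```

```text
ft_force: [-5.7, -3.3, 3.1]
ft_force: [-7.8, -3.3, 5.3]
18.12 pos [ 519.5 -104.1   76.3] z [-0.002 -0.    -1.   ] yang -2.83 F [-7.77 -3.3   5.3 ] op 0.295 q [-0.2   0.41  1.96 -0.    0.78 -0.15]
```

```bash
python3 -m pendant '[[[0.04,0.003,0,0,0,0.25]]]'|grep ft; python3 st.py
```

```text
ft_force: [-9.7, -3.9, 6.2]
18.25 pos [ 520.1 -104.    76.3] z [-0.003 -0.    -1.   ] yang -1.82 F [-9.69 -3.87  6.22] op 0.291 q [-0.2   0.41  1.95 -0.    0.78 -0.17]
```

```bash
python3 -m pendant '[[[0.035,0.002,0,0,0,0]]]'|grep ft; python3 -m pendant '[[[0,0,0,0,0,0]]]'|grep ft; python3 st.py
```

```text
ft_force: [-11.3, -4.0, 7.5]
ft_force: [-9.7, -3.4, 7.5]
18.5 pos [ 520.6 -104.    76.2] z [-0.004 -0.    -1.   ] yang -1.85 F [-9.72 -3.39  7.47] op 0.29 q [-0.2   0.41  1.95 -0.    0.78 -0.17]
```

```bash
python3 - <<'E'
from h import *
im,p=snap('wrist','w6')
from m0 import R,o
o=o+R@[0,1.]
for n,c in (('pin28',(28,0)),('pin33.5',(33.5,0)),('pin37',(37,0)),('axis',(0,0))): print(n,proj(p,[*(o+R@c),31]).round(1))
a=im[:,:,::-1][50:300,230:430]; a=cv2.resize(a,None,fx=2.4,fy=2.4,interpolation=cv2.INTER_CUBIC)
print(a.shape); cv2.imwrite('pics/c6.png',(255*(a/255.)**0.7).astype('uint8'))
E
python3 st.py
```

```text
pin28 [349.2 138.5]
pin33.5 [358.  139.4]
pin37 [363.6 139.9]
axis [304.4 133.9]
(600, 480, 3)
18.55 pos [ 520.6 -103.9   76.2] z [-0.004 -0.    -1.   ] yang -1.85 F [-10.69  -3.88   6.76] op 0.291 q [-0.2   0.41  1.95 -0.    0.78 -0.17]
```

View pics/c6.png

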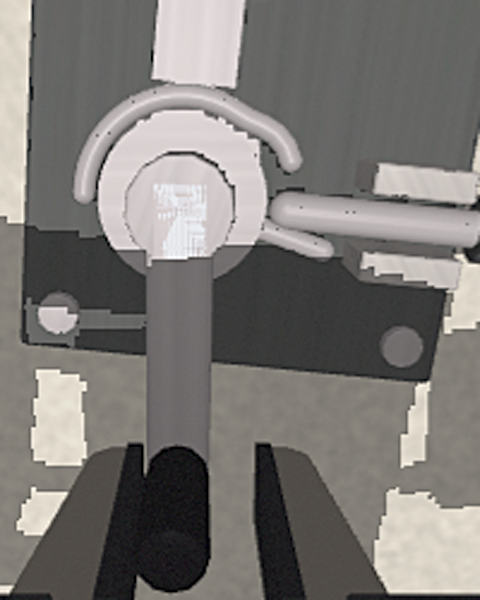

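Picture: the pin tip at about (343,137) has moved some 9 px inward, between the arc end and the stub wall, and the wall bears on it. Pin dropped. Now I'll bring the push up to about 15 N.

```bash
python3 -m pendant '[[[0.05,0.003,0,0,0,0]]]'|grep ft; python3 -m pendant '[[[0.03,0.002,0,0,0,0]]]'|grep ft; python3 -m pendant '[[[0,0,0,0,0,0]]]'|grep ft; python3 st.py
```

```text
ft_force: [-14.2, -6.0, 9.2]
ft_force: [-15.3, -5.0, 9.7]
ft_force: [-14.6, -4.9, 10.0]
18.93 pos [ 521.6 -103.9   76. ] z [-0.007 -0.    -1.   ] yang -1.84 F [-14.63  -4.85   9.99] op 0.291 q [-0.2   0.41  1.95 -0.    0.79 -0.16]
```

```bash
python3 -m pendant '[[[0.015,0,0,0,0,0],[0,0,0,0,0,0]]]'|grep ft; python3 -m pendant '[[[-0.1,0,0,0,0,0],[-0.1,0,0,0,0,0],[-0.08,0,0,0,0,0],[0,0,0,0,0,0]]]'; python3 -m pendant '[[[0,0,0,0,0,0],[0,0,0,0,0,0],[0,0,0,0,0,0]]]' 0.45; python3 st.py
```

```text
ft_force: [-14.7, -5.9, 8.6]
time: 19.68
ee_pos: [518.0, -103.6, 76.8]
tool_rot: [0.719, 0.695, 0.001, 0.001]
ft_force: [0.8, 0.0, -0.2]
opening: 0.293
time: 20.05
ee_pos: [517.3, -103.6, 76.5]
tool_rot: [0.719, 0.695, 0.0, 0.0]
ft_force: [-0.2, 0.4, 0.0]
opening: 0.456
20.05 pos [ 517.3 -103.6   76.5] z [ 0. -0. -1.] yang -1.91 F [-0.22  0.36  0.01] op 0.456 q [-0.2   0.4   1.96  0.    0.77 -0.17]
```

Force is zero, so the robot has let go. I'll rise, move clear and check.

```bash
python3 -m pendant '[[[0,0,0.4,0,0,0],[0,0,1,0,0,0],[0,0,1,0,0,0],[0,-0.5,1,0,0,0],[0,-0.5,0.6,0,0,0],[0,-0.5,0,0,0,0],[0,0,0,0,0,0],[0,0,0,0,0,0]]]'
python3 - <<'E'
from h import *
im,p=snap('wrist','w7'); sc,q=snap('scene','sc7')
from m0 import R,o
o=o+R@[0,1.]
for n,c,z in (('pin edge 23',(23,0),31),('pin edge 28.5',(28.5,0),31),('axis',(0,0),31),('seat top',(0,89.5),112),('mid top',(0,85.5),112)): print(n,proj(p,[*(o+R@c),z]).round(1),proj(q,[*(o+R@c),z]).round(1))
a=im[:,:,::-1][0:260,200:460]; a=cv2.resize(a,None,fx=2,fy=2,interpolation=cv2.INTER_CUBIC)
b=cv2.resize(sc[:,:,::-1][150:280,255:375],None,fx=2.2,fy=4,interpolation=cv2.INTER_CUBIC)
H=max(a.shape[0],b.shape[0]); P=lambda x:np.pad(x,((0,H-x.shape[0]),(0,0),(0,0)))
c=np.hstack([P(a),P(b)]); print(c.shape); cv2.imwrite('pics/c7.png',(255*(c/255.)**0.7).astype('uint8'))
E
```

```text
time: 21.05
ee_pos: [516.5, -148.3, 195.5]
tool_rot: [0.719, 0.695, -0.0, -0.001]
ft_force: [-0.5, -0.3, -0.4]
opening: 0.452
pin edge 23 [334.4  75.9] [298.4 225.6]
pin edge 28.5 [340.2  76.5] [297.7 227.5]
axis [309.9  73.3] [301.5 218.1]
seat top [322.6 -96. ] [340.2 203.5]
mid top [321.9 -87.9] [338.4 203.1]
(520, 784, 3)
```

View pics/c7.png

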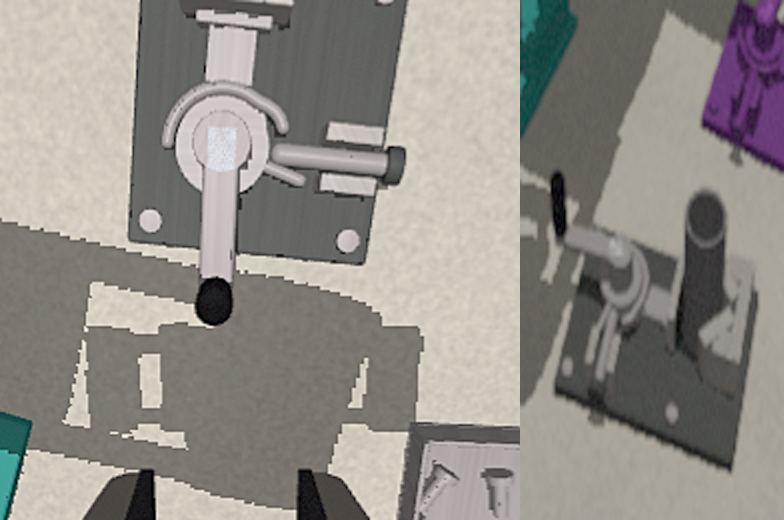

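Pin still down with the robot clear, and the pipe is upright in the V. One last check of the pipe position and bystanders from the top camera.

Run:
```python
from h import *
t,p=snap('top','top8'); t0=cv2.imread('pics/top0.png')[:,:,::-1]
from m0 import R,o
for n,c in (('seat top',(0,89.5)),('mid top',(0,85.5))): print(n,proj(p,[*(o+R@c),112]).round(1))
for n,(u0,u1,v0,v1) in {'tray':(385,455,98,156),'scraper':(163,205,155,243),'cube':(155,232,78,150)}.items(): print(n,np.abs(t[v0:v1,u0:u1].astype(int)-t0[v0:v1,u0:u1]).mean().round(2))
c=cv2.resize(t[140:225,265:365,::-1],None,fx=7,fy=7,interpolation=cv2.INTER_CUBIC); cv2.imwrite('pics/c8.png',(255*(c/255.)**0.7).astype('uint8'))
```

```text
seat top [296.2 179.4]
mid top [297.9 179.6]
tray 21.68
scraper 7.52
cube 6.96
```

View pics/c8.png

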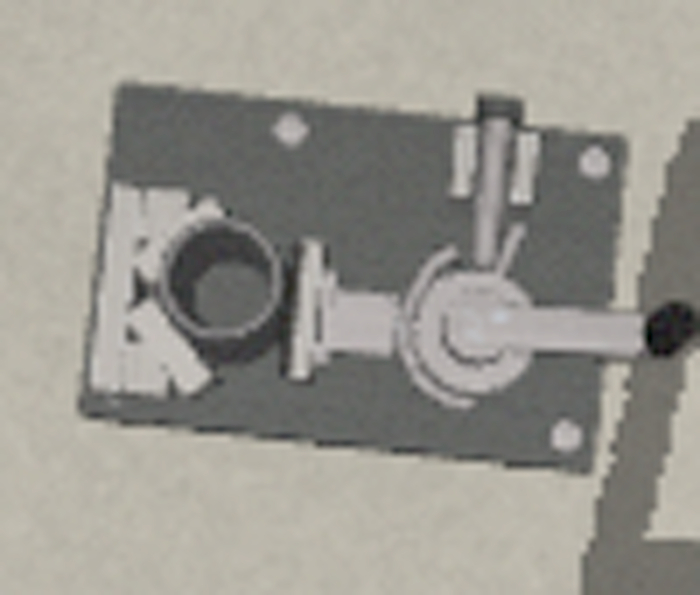

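The rim is at top-camera pixel (296.6,179.3) and the seat is predicted at (296.2,179.4), so the pipe is about 1 mm from home.

```bash
python3 -c "
from h import *
print(manip.job_done())"; python3 st.py
```

```text
the job is handed in; nothing more can be done
None
the job is handed in; nothing more can be done
```

The pipe is clamped upright in the V with the index pin down in the notch, and I handed the job in at about 21 s; no verdict is reported.

**What I did:** I set the pipe down between the V-block and the pad and let go. I then pushed the crank round anticlockwise with the grip loosely between the open fingers. The pin began to drop after about 1.55 rad of turning. I snugged the cam up at about 15 N along the direction of travel (highest reading 15.3 N, about 16 N including the sideways part), then backed off until the measured force was about zero.

**Last checks:**
- **Pin:** the wrist picture taken after letting go shows it still sitting in the notch against the wall.
- **Pipe:** its rim is within about 1 mm of the seat point in the top picture, and it stands upright.
- **Robot:** it is clear of everything.

**Not confirmed, or different from what I expected:**
- **Pad force:** I could not measure the pad's force on the pipe directly. I only inferred it from how far the jaw had travelled.
- **Crest force:** I never read the expected peak of about 12 N on the crest (highest reading about 7.5 N). I judged the drop from the force falling to nothing and the wrist picture taken as the wall came up against the pin.
- **Bystanders:** a picture comparison meant to show they hadn't moved was inconclusive. The tray area differed most, which I put down to the arm's shadow. The arm never felt contact near the tray, scraper or cube.

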